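Third filter by feel

ROBOT

A 6-joint arm with a two-finger parallel gripper is mounted at the origin on a cart in front of the work surface, level with it; the furniture and walls round the work are solid. World frame = base frame: x ahead of the robot, y to its left, z up, the work surface at z = 0. Lengths are in m, angles in degrees, forces in N, time in s.
With the tool pointing down it reaches from about 0.375 to 0.9 m from the base axis. Payload 3.1 kg.
Tool frame: the origin (TCP) lies at the very end of the fingers, on their centre line; the grasp point (between the pads) lies 19 mm behind it (grip_point_offset is the distance from the TCP to the grasp point, in m); y points along the fingers, x is the direction in which the jaws open and shut, and the axes are right-handed (so a half turn about y gives the same grasp; the last joint's range is limited). The gripper opens to 87 mm and grips with 3 to 60 N. Pads are 19 mm wide; open, the fingers measure 117 mm over their backs; the gripper's body (75 mm by 190 mm) begins 51 mm behind the grasp point.
Start: joints at [66.32, 30.224, 82.088, -0, 67.689, -10.227], TCP at [0.145, 0.608, 0.223] pointing down, gripper open.
Joint ranges: [-176.69, 176.69], [-43.24, 126.21], [12.49, 139.97], [-82, 262], [0, 151.66], [-163.58, 163.58]. Speed limits (degrees/s): [159.86, 159.86, 180, 180, 180, 180].

INTERFACE

Orientations are given as a 3x3 rotation matrix whose columns are the frame's x, y, z axes.
In Python, from rig import * gives the robot as it stands.
- The arm moves only by the tool send_rows, never from a script. Its argument "moves" is text: rows parted by semicolons, each of 5 numbers parted by spaces: the finger opening in mm, from 0 to 87, then the shift along the tool's x, y, z in mm, then the turn about the tool's y in degrees. In form: fingers dx dy dz yaw; .... A call has 1 to 20 rows; each row shifts and turns the commanded pose from where the row before left it, along the tool's axes as they then stand; what a row does not reach is not made up. A row lasts 1/12 s, in which the tool goes at most 41.7 mm and 7.16 degrees, less where a joint would pass 70% of its speed; a pose out of reach is approached as far as the arm can. A call is refused whole if a number of a shift passes 41.7 or a number of a turn 7.16, either way. A call with a gripper value outside its range is refused whole. The fingers move at their own pace and stop on an object; the grip force is fixed at half the most. Time passes only in rows, so rows that do not move let the fingers close. It gives the time, the measured TCP pose, the force and the opening at its end, in the units of the state.
- read_state(): the state, without advancing time (a new reading comes with each control period).
- capture(name): name is "scene" or "top"; returns a dict with "image" (420x560x3 uint8, blue, green, red), "z_map" (420x560 float32, m along the optical axis (not along the pixel's ray), 0 where there is no reading), "mtx" (3x3 intrinsics, pixels), "origin" and "rotation" of the camera in the world. Camera axes: x right, y up, looking along -z (the intrinsics and any distortion apply to the point x, -y, -z); pixel columns grow to the right and rows downward; lengths in m; the calibration is good to about 2 mm. A picture is of the moment at which its call begins.
- hand_in(): hands the job in, once; it reports no verdict.
Trained networks look in a picture, given as the dict that the camera call returned (one of the last four; its "shot" number tells which), for a name from the list of things; names that differ only in an ending like _2 or _b are one class to them, and where a whole thing is asked for, a point or a joint stands for the part that bears it (a point fixed in the world has none). Each returns a list of dicts, best first, with "p" (0 to 1); they miss things now and then, are a little off and sometimes report something else, mostly with a low value. They report only what shows in the picture. A call takes as long as a camera call.
- search_frame(picture, name): "bbox" ([left, top, right, bottom] in pixels, round what is visible of it).
- masks_of(picture, name): "region" (420x560 bool, what is visible of it) and "bbox" ([left, top, right, bottom] in pixels, round what is visible of it).
- mark_of(picture, name): "pixel" ([row, column] in pixels: a listed point, or the origin of a listed thing).
The state is a dict: "time_s": time; "joint_positions": joint angles; "qvel": joint speeds; "tau": joint torques, N m; "position": TCP position; "tcp_rot": TCP orientation; "force": force on the tool from outside, world axes, zero at the start; "moment": the same for the moment, N m; "opening": opening from 0.0 (shut) to 1.0 (fully open).
Only numpy, scipy, OpenCV 4.12 (cv2) and the standard library are available. Lean on these libraries where they do the work, as an engineer would, in place of code of your own. Each camera call takes 0.05 s, during which the arm holds its last target. There are 200 camera calls.

TASK

With a fingertip, push the photometer's filter lever along its slot, away from its stop, until it has clicked into the third detent (the stop itself is not counted), without gripping the lever, bearing on its top or ever letting it run on past the third. With the lever left there, press the read key down and let it go. Leave the jars, dish, beaker and roll standing where they are.

Things in the scene. Friction and masses are not known exactly. Their poses are not given: they have to be found in the camera images.
- photometer: bench photometer, a white fixed box 150 (x) x 240 (y) x 70 mm high, origin under its centre; +x is its back, -x its front (blank black display on top), y runs along its length. On its flat top a slot runs along y at x = +10 mm, from y = -61 to +61 mm; the filter lever stands in it. The robot may touch the box
- lever (a joint): filter lever along the slot in m: 0 at the stop at the -y end (its start), growing toward the photometer's +y, 0.100 at the far stop. Sprung detents every 20 mm: first click 0.020, second 0.040, third 0.060 and so on. About 5 N frees it from a detent, fading to nothing over 10 mm; past the crest half-way it jumps ahead by itself into the next detent and stays
- lever_top (a point): centre of the top of the lever, which is an upright steel tab 10 mm thick along the slot (y), 30 mm wide across it (x), its top 98 mm above the bench, 28 mm above the photometer's top; axes as the photometer's. At the stop it is at x = +10, y = -50 mm in the photometer's frame
- read_key (a joint): travel of the read key in m, 0 up, 0.006 fully down; it springs up by itself; fully down takes 5 N, counted as pressed beyond 0.004
- read_key_top (a point): centre of the top of the read key, a round black push button, 28 mm across, in a grey collar on the photometer's top, at the front toward the -y end (x = -47, y = -75 mm in the photometer's frame); pressed straight down
- jar_brown: brown reagent jar, 42 mm wide, 72 high; loose bystander, origin under its centre; to be left alone
- jar_red: white jar with a red cap, 50 mm wide, 72 high; loose bystander, origin under its centre; to be left alone
- petri_dish: petri dish with lid, 61 mm wide, 14 high; loose bystander, origin under its centre; to be left alone
- beaker_pp: small clear beaker, 50 mm wide, 58 high; loose bystander, origin under its centre; to be left alone
- film_roll: pale roll standing on end, 56 mm wide, 50 high; loose bystander, origin under its centre; to be left alone

How it is judged:
By the outcome, as a careful person would: the job done as asked, in the order asked, and still so for the second after the job is handed in, with the robot touching nothing.
It also fails if it takes over 48 s, if anything falls off the work surface, if the arm or the gripper's body presses on something with over 40 N, if the wrist force passes 120 N, or if a joint passes its speed limit or range.

## Working session

There is one attempt and no reset: what is moved stays moved. The work goes in short steps, Python scripts to look and compute and a tool call to move; the robot and the scene stay as the last step left them, time stands still between calls to the robot, and variables do not carry over. Pictures are saved under pics/ and viewed, about 8 in all and at most 12, crops included, and the job is handed in when it is done.

Besides the shell and the picture viewer there is one more tool, called after "Call:" by a JSON object that holds its "method" and its "body", one argument or row to a line. send_rows: Moves the arm, as the interface text tells. Its arguments: {"type":"object","properties":{"moves":{"type":"string"}},"required":["moves"]}

```bash
mkdir -p pics
cat > h.py <<'E'
from rig import *
import numpy as np, cv2
def world(p,r,c,z=None):
    """pixel -> world: at given z plane, or from z_map"""
    K=np.array(p["mtx"]);R=np.array(p["rotation"]);o=np.array(p["origin"])
    d=np.array([(c-K[0,2])/K[0,0],-(r-K[1,2])/K[1,1],-1.0])
    if z is None:
        return o+R@(d*p["z_map"][int(round(r)),int(round(c))])
    w=R@d
    return o+w*(z-o[2])/w[2]
def cloud(p):
    K=np.array(p["mtx"]);R=np.array(p["rotation"]);o=np.array(p["origin"])
    r,c=np.mgrid[:420,:560];Z=p["z_map"]
    P=np.stack([(c-K[0,2])/K[0,0]*Z,-(r-K[1,2])/K[1,1]*Z,-Z],-1)
    return P@R.T+o
E
python3 - <<'E'
from h import *
np.set_printoptions(precision=4,suppress=True)
s=read_state();print(s["time_s"],s["position"],s["tcp_rot"],s["force"],s["opening"])
for n in("scene","top"):
    p=capture(n);cv2.imwrite(f"pics/{n}1.png",p["image"]);print(n,p["origin"],p.keys())
    for t,z in(("photometer",0),("lever_top",.098),("read_key_top",None)):
        for m in mark_of(p,t)[:2]:
            print(t,m["p"],m["pixel"],world(p,*m["pixel"],z),world(p,*m["pixel"]))
    m=masks_of(p,"photometer")
    if m:
        C=cloud(p);k=m[0]["region"]&(abs(C[...,2]-.07)<.006)
        xy=C[k][:,:2].astype(np.float32);print("box",k.sum(),cv2.minAreaRect(xy),np.median(C[k][:,2]))
E
```

```text
0.0 [0.1451 0.6072 0.2216] [[ 0.2326 -0.0009 -0.9726]
 [ 0.9726 -0.0019  0.2326]
 [-0.0021 -1.      0.0004]] [-0.1298  0.7069 -0.1811] 1.0011872953955931
scene [ 0.1066 -0.4671  0.7316] dict_keys(['image', 'z_map', 'mtx', 'origin', 'rotation', 'shot'])
photometer 0.66 [247.2, 265.0] [ 0.5392  0.068  -0.    ] [0.4864 0.0027 0.0893]
lever_top 0.59 [229.5, 281.2] [0.5323 0.0123 0.098 ] [0.5315 0.0114 0.0992]
read_key_top 0.53 [246.8, 263.0] [0.4822 0.0032 0.0927] [0.4822 0.0032 0.0927]
read_key_top 0.47 [204.2, 204.6] [0.5032 0.2317 0.0237] [0.5032 0.2317 0.0237]
box 6094 ((0.5310978293418884, 0.06142863631248474), (0.24064257740974426, 0.1488489955663681), 82.2696533203125) 0.06933608783009232
top [0.4083 0.0796 1.0526] dict_keys(['image', 'z_map', 'mtx', 'origin', 'rotation', 'shot'])
photometer 0.67 [225.3, 286.1] [0.5344 0.0658 0.    ] [0.5264 0.0667 0.067 ]
lever_top 0.51 [216.8, 313.7] [0.5375 0.0152 0.098 ] [0.5375 0.0153 0.0986]
read_key_top 0.51 [251.4, 320.7] [0.4733 0.0037 0.0903] [0.4733 0.0037 0.0903]
box 8808 ((0.5313329696655273, 0.06655003130435944), (0.2392958253622055, 0.14970837533473969), 82.07533264160156) 0.07005769618929836
```

View pics/scene1.png

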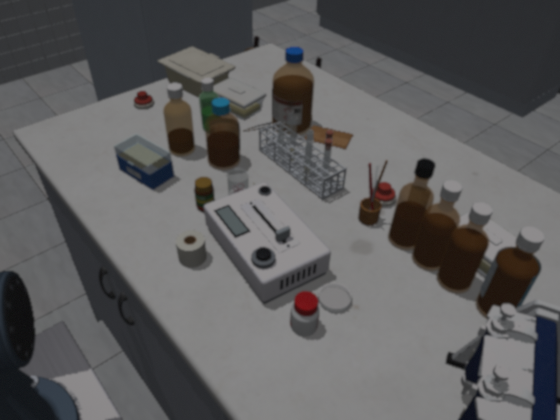

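View pics/top1.png

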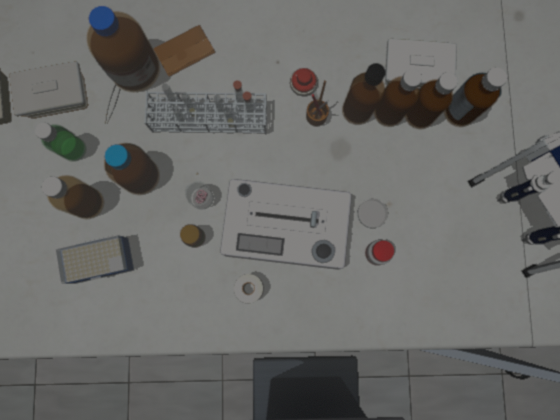

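The scene shot shows the box with the key near (262,257) and the lever at (282,235). The top shot shows the lever at (315,218) at the right-hand (-y) end and the key at (323,251), with the box yawed about -8°. The jars and dish stand clear of the path. I'll shut the fingers and go in.

Call:
{"method": "send_rows", "body": {
  "moves": "0 0 -15 0 -5.6; 0 0 -15 0 0; 0 -29.2 0 -20.1 0; 0 -29.2 0 -20.1 0; 0 -29.2 0 -20.1 0; 0 -29.2 0 -20.1 0; 0 -29.2 0 -20.1 0; 0 -29.2 0 -20.1 0; 0 -29.2 0 -20.1 0; 0 -29.2 0 -20.1 0; 0 -29.2 0 -20.1 0; 0 -29.2 0 -20.1 0; 0 -29.2 0 -20.1 0; 0 -29.2 0 -20.1 0; 0 -29.2 0 -20.1 0; 0 -29.2 0 -20.1 0; 0 -29.2 0 -20.1 0; 0 -29.2 0 -20.1 0; 0 0 0 0 0"
}}

```text
time_s: 2.08
position: [0.4045, 0.0962, 0.2533]
tcp_rot: [[0.143, 0.005, -0.99], [0.99, -0.003, 0.143], [-0.002, -1.0, -0.006]]
force: [-0.6, 1.2, 0.2]
opening: 0.003
```

Run:
```python
from h import *
np.set_printoptions(precision=4,suppress=True)
s=read_state();print(s["time_s"],s["position"],s["tcp_rot"],s["force"],s["opening"])
R=s["tcp_rot"]
print("to start mm",1e3*np.array(R).T@(np.array([.5295,-.0251,.12])-s["position"]))
```

```text
2.0833 [0.4045 0.0962 0.2533] [[ 0.1427  0.0052 -0.9898]
 [ 0.9898 -0.0026  0.1427]
 [-0.0018 -1.     -0.0056]] [-0.556   1.2499  0.2285] 0.0029246094557110022
to start mm [-102.0201  134.2592 -140.339 ]
```

Call:
{"method": "send_rows", "body": {
  "moves": "0 -25.5 0 -35 0; 0 -25.5 0 -35 0; 0 -25.5 0 -35 0; 0 -25.5 0 -35 0; 0 0 30 0 0; 0 0 30 0 0; 0 0 30 0 0; 0 0 30 0 0; 0 0 14 0 0; 0 0 0 0 0; 0 0 0 0 0"
}}

```text
time_s: 3.0
position: [0.5199, -0.0141, 0.1181]
tcp_rot: [[0.136, -0.002, -0.991], [0.991, 0.0, 0.136], [0.0, -1.0, 0.002]]
force: [-0.0, -0.4, -0.5]
opening: 0.005
```

Run:
```python
from h import *
np.set_printoptions(precision=4,suppress=True)
s=read_state();print(s["time_s"],s["position"],s["force"],s["moment"])
I=[]
for n in("scene","top"):
    p=capture(n)
    for t in("lever_top","read_key_top"):
        for m in mark_of(p,t)[:1]: print(n,t,m["p"],m["pixel"],world(p,*m["pixel"]))
    r,c=(230,280) if n=="scene" else (215,310)
    I.append(cv2.resize(p["image"][r-65:r+65,c-85:c+85],None,fx=3,fy=3,interpolation=2)[:, :400] if 0 else cv2.resize(p["image"][r-70:r+70,c-65:c+65],(400,430),interpolation=2))
cv2.imwrite("pics/a.png",np.hstack(I))
```

```text
3.0 [ 0.5199 -0.0141  0.1181] [-0.0291 -0.4167 -0.5326] [ 0.0259 -0.0037 -0.0248]
scene lever_top 0.42 [229.5, 282.6] [ 0.5111 -0.0152  0.1324]
scene read_key_top 0.63 [252.1, 263.1] [ 0.4758 -0.0052  0.0902]
```

View pics/a.png

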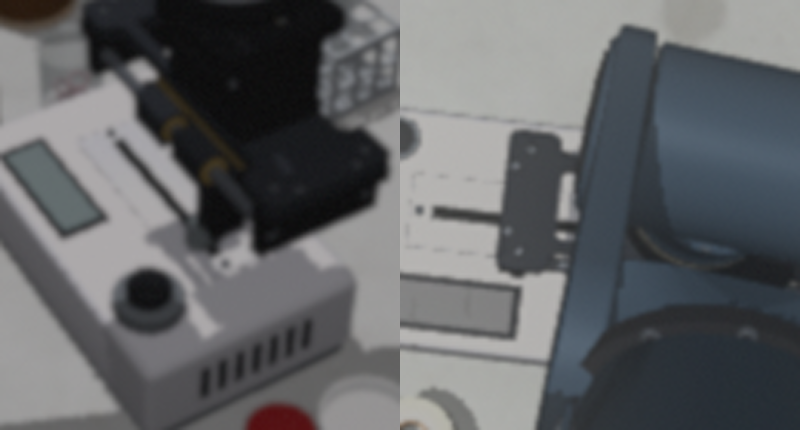

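The crop shows the shut fingers poised near the lever's stop end and above the box top. The arm stands about 10 mm short of the planned point, so I'll correct that before going down.

Call:
{"method": "send_rows", "body": {
  "moves": "0 -10 0 -11 0; 0 0 0 0 0; 0 0 0 0 0; 0 0 0 0 0"
}}

```text
time_s: 3.63
position: [0.5299, -0.0263, 0.1186]
tcp_rot: [[0.137, 0.0, -0.991], [0.991, 0.0, 0.137], [0.0, -1.0, -0.0]]
force: [1.0, -0.7, -0.7]
opening: 0.005
```

Call:
{"method": "send_rows", "body": {
  "moves": "0 0 10 0 0; 0 0 10 0 0; 0 0 10 0 0; 0 0 7 0 0; 0 0 0 0 0; 0 0 0 0 0; 0 0 0 0 0"
}}

```text
time_s: 4.22
position: [0.5297, -0.0259, 0.0814]
tcp_rot: [[0.137, -0.0, -0.991], [0.991, 0.0, 0.137], [0.0, -1.0, 0.0]]
force: [-0.2, -0.3, 0.3]
opening: 0.004
```

Run:
```python
from h import *
p=capture("scene")
cv2.imwrite("pics/b.png",cv2.resize(p["image"][165:305,185:355],(728,600),interpolation=2))
```

```text
(no output)
```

View pics/b.png

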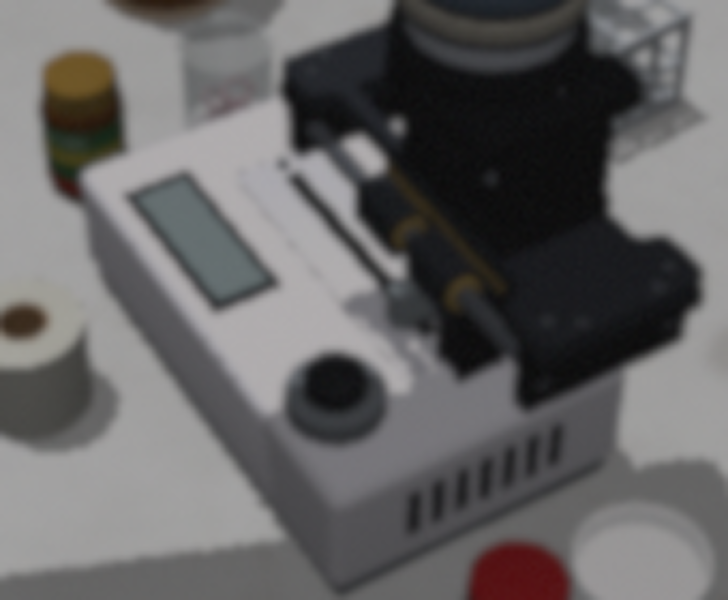

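The fingertip is down beside the lever on its stop side (lever ~(410,300), finger ~(470,350)) and clear of the key. Next I'll creep toward contact.

Call:
{"method": "send_rows", "body": {
  "moves": "0 3 0 0 0; 0 3 0 0 0; 0 3 0 0 0; 0 3 0 0 0; 0 2 0 0 0; 0 1 0 0 0; 0 0 0 0 0; 0 0 0 0 0"
}}

```text
time_s: 4.93
position: [0.5317, -0.011, 0.0816]
tcp_rot: [[0.136, -0.0, -0.991], [0.991, -0.0, 0.136], [-0.0, -1.0, 0.0]]
force: [-0.1, 0.3, -0.1]
opening: 0.003
```

Call:
{"method": "send_rows", "body": {
  "moves": "0 1 0 0 0; 0 1 0 0 0; 0 0 0 0 0; 0 0 0 0 0"
}}

```text
time_s: 5.27
position: [0.532, -0.0091, 0.0815]
tcp_rot: [[0.137, -0.0, -0.991], [0.991, 0.0, 0.137], [0.0, -1.0, 0.0]]
force: [0.0, -0.7, -0.2]
opening: 0.007
```

Call:
{"method": "send_rows", "body": {
  "moves": "0 1 0 0 0; 0 1 0 0 0; 0 0 0 0 0; 0 0 0 0 0"
}}

```text
time_s: 5.6
position: [0.5323, -0.0071, 0.0815]
tcp_rot: [[0.137, -0.0, -0.991], [0.991, -0.0, 0.137], [-0.0, -1.0, 0.0]]
force: [-0.6, -0.3, -0.4]
opening: 0.004
```

Call:
{"method": "send_rows", "body": {
  "moves": "0 1 0 0 0; 0 1 0 0 0; 0 0 0 0 0; 0 0 0 0 0"
}}

```text
time_s: 5.93
position: [0.5326, -0.0051, 0.0816]
tcp_rot: [[0.136, 0.0, -0.991], [0.991, -0.0, 0.136], [-0.0, -1.0, -0.0]]
force: [-0.2, -0.3, 0.1]
opening: 0.005
```

Call:
{"method": "send_rows", "body": {
  "moves": "0 1 0 0 0; 0 0 0 0 0; 0 0 0 0 0"
}}

```text
time_s: 6.18
position: [0.5327, -0.0041, 0.0816]
tcp_rot: [[0.137, 0.0, -0.991], [0.991, -0.0, 0.137], [-0.0, -1.0, -0.0]]
force: [-0.6, -0.4, 0.3]
opening: 0.004
```

Call:
{"method": "send_rows", "body": {
  "moves": "0 1 0 0 0; 0 0 0 0 0; 0 0 0 0 0"
}}

```text
time_s: 6.43
position: [0.5328, -0.0031, 0.0815]
tcp_rot: [[0.137, -0.0, -0.991], [0.991, 0.0, 0.137], [-0.0, -1.0, 0.0]]
force: [-0.1, 0.2, -0.0]
opening: 0.002
```

Call:
{"method": "send_rows", "body": {
  "moves": "0 1 0 0 0; 0 0 0 0 0; 0 0 0 0 0"
}}

```text
time_s: 6.68
position: [0.533, -0.0021, 0.0815]
tcp_rot: [[0.137, 0.0, -0.991], [0.991, 0.0, 0.137], [0.0, -1.0, -0.0]]
force: [0.1, 0.1, -0.0]
opening: 0.006
```

Call:
{"method": "send_rows", "body": {
  "moves": "0 1 0 0 0; 0 0 0 0 0; 0 0 0 0 0"
}}

```text
time_s: 6.93
position: [0.5331, -0.0011, 0.0816]
tcp_rot: [[0.137, -0.0, -0.991], [0.991, 0.0, 0.137], [0.0, -1.0, 0.0]]
force: [-0.8, -0.5, 0.3]
opening: 0.006
```

Call:
{"method": "send_rows", "body": {
  "moves": "0 1 0 0 0; 0 0 0 0 0; 0 0 0 0 0"
}}

```text
time_s: 7.18
position: [0.5333, -0.0002, 0.0816]
tcp_rot: [[0.137, 0.0, -0.991], [0.991, -0.0, 0.137], [-0.0, -1.0, -0.0]]
force: [0.1, -0.7, 0.5]
opening: 0.008
```

Call:
{"method": "send_rows", "body": {
  "moves": "0 1 0 0 0; 0 0 0 0 0; 0 0 0 0 0"
}}

```text
time_s: 7.43
position: [0.5333, 0.0003, 0.0816]
tcp_rot: [[0.136, -0.0, -0.991], [0.991, -0.001, 0.136], [-0.001, -1.0, 0.0]]
force: [-0.2, -3.2, -0.0]
opening: 0.003
```

Call:
{"method": "send_rows", "body": {
  "moves": "0 1 0 0 0; 0 0 0 0 0; 0 0 0 0 0"
}}

```text
time_s: 7.68
position: [0.5335, 0.0015, 0.0816]
tcp_rot: [[0.137, -0.0, -0.991], [0.991, -0.0, 0.137], [-0.0, -1.0, -0.0]]
force: [-1.5, -4.6, 0.5]
opening: -0.001
```

Run:
```python
from h import *
p=capture("scene")
cv2.imwrite("pics/c.png",cv2.resize(p["image"][190:270,225:325],(750,600),interpolation=2))
```

```text
(no output)
```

View pics/c.png

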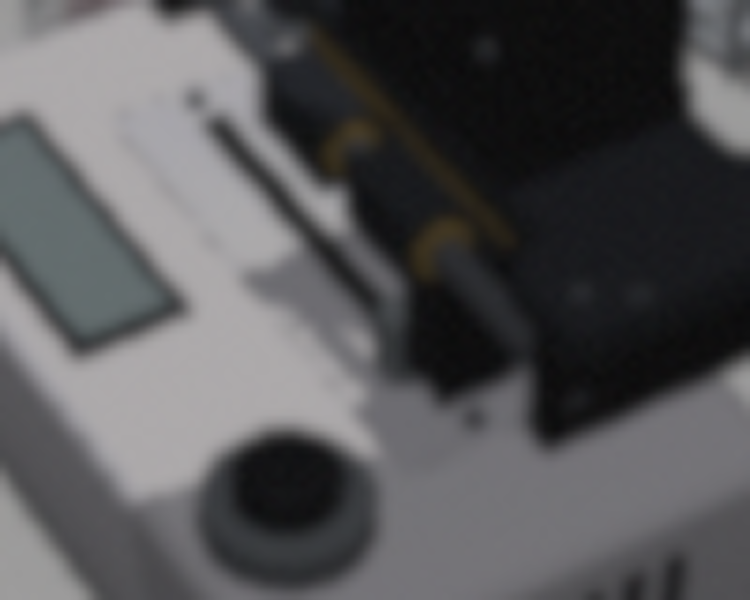

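Contact came at TCP y ≈ 0.000: the force is about -4.6 N, and the picture shows finger and lever touching at (400,350). I'll push on slowly and watch the force for each click.

Call:
{"method": "send_rows", "body": {
  "moves": "0 1 0 0 0; 0 1 0 0 0; 0 1 0 0 0; 0 1 0 0 0; 0 0 0 0 0"
}}

```text
time_s: 8.15
position: [0.5341, 0.0065, 0.0815]
tcp_rot: [[0.137, 0.0, -0.991], [0.991, 0.001, 0.137], [0.001, -1.0, -0.0]]
force: [-1.0, -1.5, 0.0]
opening: 0.007
```

Call:
{"method": "send_rows", "body": {
  "moves": "0 1 0 0 0; 0 1 0 0 0; 0 1 0 0 0; 0 1 0 0 0; 0 0 0 0 0"
}}

```text
time_s: 8.57
position: [0.5346, 0.0104, 0.0815]
tcp_rot: [[0.137, 0.0, -0.991], [0.991, 0.001, 0.137], [0.001, -1.0, 0.0]]
force: [-0.0, -0.1, 0.1]
opening: 0.005
```

Call:
{"method": "send_rows", "body": {
  "moves": "0 1 0 0 0; 0 1 0 0 0; 0 1 0 0 0; 0 0 0 0 0; 0 0 0 0 0"
}}

```text
time_s: 8.98
position: [0.535, 0.0128, 0.0815]
tcp_rot: [[0.137, -0.0, -0.991], [0.991, 0.0, 0.137], [0.0, -1.0, 0.0]]
force: [-0.3, -0.6, -0.4]
opening: 0.004
```

Call:
{"method": "send_rows", "body": {
  "moves": "0 1 0 0 0; 0 1 0 0 0; 0 1 0 0 0; 0 1 0 0 0; 0 0 0 0 0; 0 0 0 0 0"
}}

```text
time_s: 9.48
position: [0.5356, 0.0167, 0.0816]
tcp_rot: [[0.136, 0.0, -0.991], [0.991, -0.0, 0.136], [-0.0, -1.0, -0.0]]
force: [-0.1, -0.1, -0.6]
opening: 0.005
```

Call:
{"method": "send_rows", "body": {
  "moves": "0 1 0 0 0; 0 1 0 0 0; 0 0 0 0 0; 0 0 0 0 0"
}}

```text
time_s: 9.82
position: [0.5358, 0.0187, 0.0816]
tcp_rot: [[0.137, 0.0, -0.991], [0.991, -0.0, 0.137], [-0.0, -1.0, -0.0]]
force: [0.0, -0.1, 0.1]
opening: 0.008
```

Call:
{"method": "send_rows", "body": {
  "moves": "0 1 0 0 0; 0 1 0 0 0; 0 0 0 0 0; 0 0 0 0 0"
}}

```text
time_s: 10.15
position: [0.5361, 0.0201, 0.0816]
tcp_rot: [[0.136, -0.0, -0.991], [0.991, -0.001, 0.136], [-0.001, -1.0, 0.0]]
force: [-0.7, -3.3, -0.0]
opening: 0.006
```

Call:
{"method": "send_rows", "body": {
  "moves": "0 1 0 0 0; 0 1 0 0 0; 0 0 0 0 0; 0 0 0 0 0"
}}

```text
time_s: 10.48
position: [0.5364, 0.0224, 0.0816]
tcp_rot: [[0.137, -0.0, -0.991], [0.991, -0.0, 0.137], [-0.0, -1.0, 0.0]]
force: [-1.0, -4.1, 1.4]
opening: 0.005
```

The first click behaved as modelled: contact was regained at y ≈ 0.020. Now the second.

Call:
{"method": "send_rows", "body": {
  "moves": "0 1 0 0 0; 0 1 0 0 0; 0 1 0 0 0; 0 1 0 0 0; 0 0 0 0 0"
}}

```text
time_s: 10.9
position: [0.537, 0.0273, 0.0815]
tcp_rot: [[0.137, 0.0, -0.991], [0.991, 0.001, 0.137], [0.001, -1.0, -0.0]]
force: [-0.9, -0.7, 0.5]
opening: 0.004
```

Call:
{"method": "send_rows", "body": {
  "moves": "0 1 0 0 0; 0 1 0 0 0; 0 1 0 0 0; 0 1 0 0 0; 0 1 0 0 0; 0 0 0 0 0; 0 0 0 0 0"
}}

```text
time_s: 11.48
position: [0.5375, 0.0318, 0.0815]
tcp_rot: [[0.136, -0.0, -0.991], [0.991, 0.0, 0.136], [0.0, -1.0, 0.0]]
force: [0.5, -0.5, 0.3]
opening: 0.007
```

Call:
{"method": "send_rows", "body": {
  "moves": "0 1 0 0 0; 0 1 0 0 0; 0 1 0 0 0; 0 1 0 0 0; 0 1 0 0 0; 0 0 0 0 0; 0 0 0 0 0"
}}

```text
time_s: 12.07
position: [0.5383, 0.0365, 0.0815]
tcp_rot: [[0.137, 0.0, -0.991], [0.991, -0.0, 0.137], [-0.0, -1.0, -0.0]]
force: [0.2, -0.9, -0.7]
opening: 0.009
```

Call:
{"method": "send_rows", "body": {
  "moves": "0 1 0 0 0; 0 1 0 0 0; 0 0 0 0 0; 0 0 0 0 0"
}}

```text
time_s: 12.4
position: [0.5386, 0.0385, 0.0816]
tcp_rot: [[0.136, 0.0, -0.991], [0.991, -0.0, 0.136], [-0.0, -1.0, -0.0]]
force: [0.3, -0.7, -0.0]
opening: 0.005
```

Call:
{"method": "send_rows", "body": {
  "moves": "0 1 0 0 0; 0 1 0 0 0; 0 0 0 0 0; 0 0 0 0 0"
}}

```text
time_s: 12.73
position: [0.5388, 0.0399, 0.0816]
tcp_rot: [[0.136, -0.0, -0.991], [0.991, -0.001, 0.136], [-0.001, -1.0, 0.0]]
force: [-0.5, -4.4, 0.2]
opening: 0.007
```

Second click confirmed: contact again at y ≈ 0.0398. For the third I'll stop just past the crest at y ≈ 0.050.

Call:
{"method": "send_rows", "body": {
  "moves": "0 1 0 0 0; 0 1 0 0 0; 0 1 0 0 0; 0 1 0 0 0; 0 1 0 0 0; 0 1 0 0 0; 0 0 0 0 0"
}}

```text
time_s: 13.32
position: [0.5398, 0.0471, 0.0816]
tcp_rot: [[0.137, 0.0, -0.991], [0.991, 0.001, 0.137], [0.001, -1.0, -0.0]]
force: [0.1, -0.9, 0.9]
opening: 0.002
```

Call:
{"method": "send_rows", "body": {
  "moves": "0 1 0 0 0; 0 1 0 0 0; 0 1 0 0 0; 0 1 0 0 0; 0 1 0 0 0; 0 0 0 0 0; 0 0 0 0 0; 0 0 0 0 0"
}}

```text
time_s: 13.98
position: [0.5403, 0.0515, 0.0815]
tcp_rot: [[0.137, -0.0, -0.991], [0.991, 0.0, 0.137], [0.0, -1.0, 0.0]]
force: [0.6, 0.5, -0.8]
opening: 0.004
```

The lever has jumped ahead of the finger. I'll back off, rise clear toward the robot, and check.

Call:
{"method": "send_rows", "body": {
  "moves": "0 -10 0 0 0; 0 -10 0 0 0; 0 0 -20 0 0; 0 0 -30 0 0; 0 0 -30 0 0; 0 0 -30 0 0; 0 -30 -30 0 0; 0 -30 0 0 0; 0 -30 0 0 0; 0 -30 0 0 0; 0 -30 0 0 0; 0 -30 0 0 0; 0 0 0 0 0; 0 0 0 0 0; 0 0 0 0 0"
}}

```text
time_s: 15.23
position: [0.5124, -0.1465, 0.2208]
tcp_rot: [[0.138, -0.001, -0.99], [0.99, 0.001, 0.138], [0.001, -1.0, 0.001]]
force: [0.2, 0.2, -0.5]
opening: 0.004
```

Run:
```python
from h import *
np.set_printoptions(precision=4,suppress=True)
s=read_state();print(s["time_s"],s["position"],s["force"])
ex=np.array([.9906,-.1367]);ey=np.array([.1367,.9906])
I=[]
for n in("scene","top"):
    p=capture(n);C=cloud(p)
    b=masks_of(p,"photometer");
    if b:
        k=b[0]["region"]&(abs(C[...,2]-.07)<.006);print(n,"box",cv2.minAreaRect(C[k][:,:2].astype(np.float32)))
    for t in("lever_top","read_key_top"):
        for m in mark_of(p,t)[:2]:
            for z in((.098,) if t[0]=="l" else (.085,)):
                w=world(p,*m["pixel"],z);d=w[:2]-[.5313,.0645]
                print(n,t,m["p"],m["pixel"],w,world(p,*m["pixel"]),"local",d@ex,d@ey)
    for m in masks_of(p,"read_key")[:1]:
        q=C[m["region"]];print("key",m["p"],m["region"].sum(),q.mean(0),np.percentile(q[:,2],[10,50,90]),m["bbox"])
    r,c=(225,270) if n=="scene" else (220,285)
    I.append(cv2.resize(p["image"][r-75:r+75,c-70:c+70],(400,430),interpolation=2))
cv2.imwrite("pics/d.png",np.hstack(I))
```

```text
15.2333 [ 0.5124 -0.1465  0.2208] [ 0.1635  0.1682 -0.5138]
scene box ((0.5309857130050659, 0.05907179415225983), (0.23907870054244995, 0.14878247678279877), 81.77489471435547)
scene lever_top 0.64 [211.9, 262.4] [0.5352 0.0711 0.098 ] [0.5357 0.0719 0.0972] local 0.0029133647855419374 0.007114582455825517
key 0.69 194 [ 0.4691 -0.0124  0.0957] [0.0832 0.0905 0.0924] [252.4, 250.4, 268.8, 265.5]
top box ((0.5312501788139343, 0.066460520029068), (0.23919951915740967, 0.1495119035243988), 82.20217895507812)
top lever_top 0.66 [211.8, 285.3] [0.5481 0.068  0.098 ] [0.5521 0.0677 0.0706] local 0.016168223954645445 0.00574852305607853
top read_key_top 0.73 [250.1, 323.2] [ 0.476  -0.0015  0.085 ] [ 0.4757 -0.0011  0.0898] local -0.04573378487787403 -0.072891353423401
key 0.69 170 [ 0.4748 -0.001   0.0915] [0.0893 0.0915 0.0937] [316.9, 238.9, 331.4, 258.5]
```

View pics/d.png

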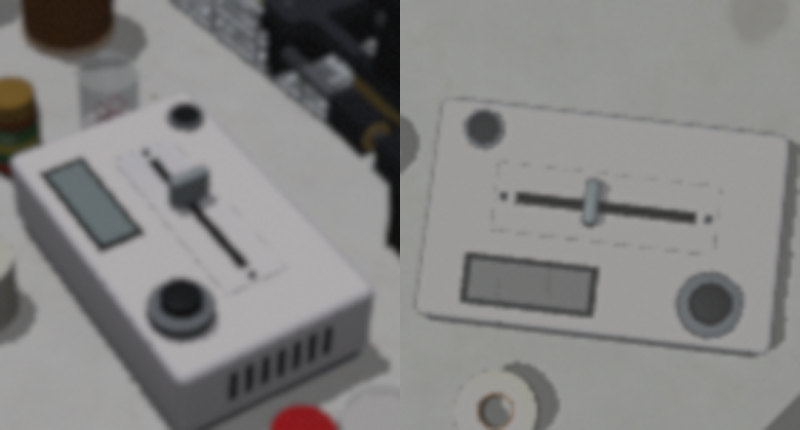

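The third detent holds: in the top view the lever at (592,202) sits about 70 mm along the slot from its -y end, so q ≈ 0.0595. The key is at (710,303), about world (0.475, -0.001) with its top near 0.090. I'll move over it.

Call:
{"method": "send_rows", "body": {
  "moves": "0 27.8 0 11.4 0; 0 27.8 0 11.4 0; 0 27.8 0 11.4 0; 0 27.8 0 11.4 0; 0 27.8 0 11.4 0; 0 0 0 0 0; 0 0 25 0 0; 0 0 25 0 0; 0 0 25 0 0; 0 0 25 0 0; 0 0 11 0 0; 0 0 0 0 0; 0 0 0 0 0; 0 0 0 0 0"
}}

```text
time_s: 16.9
position: [0.4765, -0.0012, 0.1107]
tcp_rot: [[0.137, 0.002, -0.991], [0.991, -0.0, 0.137], [-0.0, -1.0, -0.002]]
force: [-0.7, 0.3, -0.6]
opening: 0.009
```

Call:
{"method": "send_rows", "body": {
  "moves": "0 0 4 1.5 0; 0 0 4 0 0; 0 0 4 0 0; 0 0 4 0 0; 0 0 0 0 0; 0 0 0 0 0; 0 0 0 0 0"
}}

```text
time_s: 17.48
position: [0.4742, -0.0006, 0.094]
tcp_rot: [[0.137, -0.0, -0.991], [0.991, -0.0, 0.137], [-0.0, -1.0, 0.0]]
force: [-0.1, 0.2, 0.1]
opening: 0.003
```

Call:
{"method": "send_rows", "body": {
  "moves": "0 0 1 0 0; 0 0 1 0 0; 0 0 0 0 0; 0 0 0 0 0"
}}

```text
time_s: 17.82
position: [0.4743, -0.0006, 0.0921]
tcp_rot: [[0.137, 0.0, -0.991], [0.991, -0.0, 0.137], [-0.0, -1.0, -0.0]]
force: [0.5, -0.4, 1.4]
opening: 0.011
```

Call:
{"method": "send_rows", "body": {
  "moves": "0 0 1 0 0; 0 0 1 0 0; 0 0 0 0 0; 0 0 0 0 0"
}}

```text
time_s: 18.15
position: [0.4743, -0.0006, 0.0901]
tcp_rot: [[0.137, 0.0, -0.991], [0.991, -0.0, 0.137], [-0.0, -1.0, -0.0]]
force: [0.7, -1.1, 2.3]
opening: 0.011
```

Call:
{"method": "send_rows", "body": {
  "moves": "0 0 1 0 0; 0 0 1 0 0; 0 0 0 0 0; 0 0 0 0 0"
}}

```text
time_s: 18.48
position: [0.4743, -0.0006, 0.0881]
tcp_rot: [[0.137, 0.0, -0.991], [0.991, -0.0, 0.137], [-0.0, -1.0, -0.0]]
force: [0.2, 0.2, 2.7]
opening: 0.002
```

Call:
{"method": "send_rows", "body": {
  "moves": "0 0 1 0 0; 0 0 1 0 0; 0 0 0 0 0; 0 0 0 0 0"
}}

```text
time_s: 18.82
position: [0.4743, -0.0006, 0.0864]
tcp_rot: [[0.137, 0.001, -0.991], [0.991, -0.0, 0.137], [-0.0, -1.0, -0.001]]
force: [-0.9, 0.3, 7.2]
opening: 0.007
```

Call:
{"method": "send_rows", "body": {
  "moves": "0 0 0.5 0 0; 0 0 0.5 0 0; 0 0 0 0 0; 0 0 0 0 0"
}}

```text
time_s: 19.15
position: [0.4744, -0.0006, 0.0862]
tcp_rot: [[0.136, 0.001, -0.991], [0.991, -0.0, 0.136], [-0.0, -1.0, -0.001]]
force: [-2.1, 0.3, 16.1]
opening: 0.007
```

The key is bottomed: the force climbs to 16 N with no further travel, about 6 mm down. Release and back away.

Call:
{"method": "send_rows", "body": {
  "moves": "0 0 -4 0 0; 0 0 -6 0 0; 0 0 -15 0 0; 0 0 -30 0 0; 0 0 -30 0 0; 0 0 -30 0 0; 0 -25 -20 0 0; 0 -30 0 0 0; 0 -30 0 0 0; 0 -30 0 0 0; 0 -30 0 0 0; 0 0 0 0 0; 0 0 0 0 0; 0 0 0 0 0"
}}

```text
time_s: 20.32
position: [0.4535, -0.1436, 0.2195]
tcp_rot: [[0.137, -0.002, -0.991], [0.991, 0.002, 0.137], [0.001, -1.0, 0.002]]
force: [-0.5, -0.5, 0.2]
opening: 0.01
```

Run:
```python
from h import *
np.set_printoptions(precision=4,suppress=True)
s=read_state();print(s["time_s"],s["position"],s["force"])
p=capture("scene");C=cloud(p)
for m in mark_of(p,"lever_top")[:1]: print(m["p"],world(p,*m["pixel"],.098))
cv2.imwrite("pics/e0.png",p["image"])
p=capture("top");C=cloud(p)
for m in masks_of(p,"read_key")[:1]: print("key z",np.median(C[m["region"]][:,2]))
q=cv2.imread("pics/top1.png");cv2.imwrite("pics/e.png",np.hstack([x[140:310,165:430] for x in(q,p["image"])]).repeat(1,0)) 
i=cv2.imread("pics/e.png");cv2.imwrite("pics/e.png",cv2.resize(i,None,fx=1.5,fy=1.5))
```

```text
20.3167 [ 0.4535 -0.1436  0.2195] [-0.5401 -0.4876  0.2466]
0.74 [0.5385 0.0717 0.098 ]
key z 0.091538134709236
```

View pics/e.png

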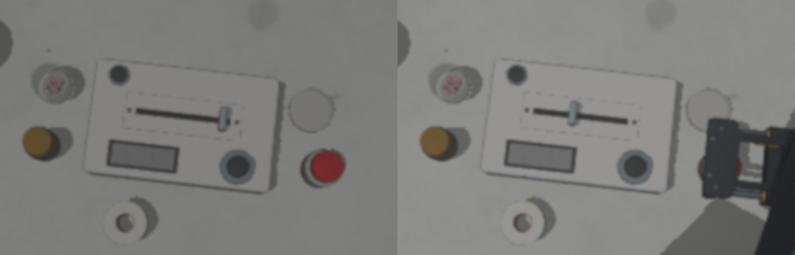

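The before/after pair shows the lever at the third detent (573,113), the key back up at (635,166), and the bystanders unmoved. The arm hides part of the red jar, but only passed well above it.

```bash
python3 -c "
from rig import *
print(hand_in())"
```

```text
the job is handed in; nothing more can be done
None
```

The filter lever is in the third detent and the read key was pressed and released afterwards. I handed the job in at about 20 s of the 48 s allowed.

- **Lever:** I pushed it with the shut fingertip against its side. The force rose to about 4–5 N at the stop and at detents 1 and 2. Contact came at TCP y ≈ 0.000, 0.020 and 0.040, as expected. I stopped just past the third crest and the lever jumped ahead by itself. In the overhead picture it sits at about 0.059–0.060 m, and it was still there after the key press.
- **Key:** I pressed it straight down about 6 mm until it bottomed, with the force climbing to 16 N and no further travel. After release its top was back at about 91 mm, and the robot was touching nothing.
- **Bystanders:** The brown jar, dish, beaker and roll are where they were in the before and after pictures. The arm partly hid the red-capped jar in the last picture, so I could not fully check it, but the arm only passed well above it.
- **Disagreement:** The two cameras differed by 5–7 mm along y on the box position. The contact readings and the overhead view agreed with each other, so I relied on those.

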